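# Set up the board trimmer for cutting ink swatches

### The arm

A 6-joint arm with a two-finger parallel gripper is mounted at the origin on the work surface. World frame = base frame: x ahead of the robot, y to its left, z up, the work surface at z = 0. Lengths are in m, angles in degrees, forces in N, time in s.
With the tool pointing down it reaches from about 0.35 to 0.875 m from the base axis. Payload 4.2 kg.
Tool frame: the origin (TCP) lies midway between the tips of the shut fingers; the grasp point (between the pads) lies 19 mm behind it; z points along the fingers, y is the line along which they close (so a half turn about z gives the same grasp; the last joint's range is limited). The gripper opens to 87 mm and grips with 3 to 60 N. Pads are 19 mm wide; open, the fingers measure 117 mm over their backs; the gripper's body (75 mm by 190 mm) begins 51 mm behind the grasp point.
Start: joints at [91.765, 22.042, 0.453, 0, -68.411, -14.817], TCP at [0.141, 0.609, 0.223] pointing down, gripper open.
Joint ranges: [-179.83, 179.83], [-69.29, 118.12], [-61.27, 80.66], [-181.25, 117.63], [-171.15, -9.14], [-177.46, 177.46]. Speed limits (degrees/s): [159.86, 159.86, 180, 180, 180, 180].

### API

Orientations are given as a 3x3 rotation matrix whose columns are the frame's x, y, z axes.
In Python, from station import sensors, eyes, workorder gives the robot as it stands.
- The arm moves only by the shell command python3 -m handwheel 'ROWS'. ROWS is a JSON list of rows, 1 to 8 of them, each of 7 numbers: the opening from 0.0 (shut) to 1.0 (fully open), then dx, dy, dz in m, then a rotation vector rx, ry, rz in degrees; each row is the pose to reach, as a shift and turn from the pose commanded when the command began, along the tool's axes at that moment; what a row does not reach only later rows make up. A row lasts 1/10 s, in which the tool goes at most 0.05 m and 8.59 degrees, less where a joint would pass 70% of its speed; a pose out of reach is approached as far as the arm can. The fingers move at their own pace and stop on an object; the grip force is fixed at half the most. Time passes only in rows, so rows that do not move let the fingers close. It prints the time, the measured TCP pose, the force, the opening and the grip force at its end.
- sensors.sense(): the state, without advancing time (a new reading comes with each control period).
- eyes.capture(name): name is "side" or "top"; returns a dict with "pixels" (384x512x3 uint8, red, green, blue), "z_map" (384x512 float32, m along the optical axis (not along the pixel's ray), 0 where there is no reading), "K" (3x3 intrinsics, pixels), "distortion" ([k1, k2, p1, p2, k3] as OpenCV has them; the pictures are not rectified), "world_from_camera" (4x4, takes a point from camera to world coordinates). Camera axes: x right, y up, looking along -z (the intrinsics and any distortion apply to the point x, -y, -z); pixel columns grow to the right and rows downward; lengths in m; the calibration is good to about 2 mm. A picture is of the moment at which its call begins.
- workorder.finish_job(): hands the job in; it is judged then, once.
The state is a dict: "time_s": time; "joints": joint angles; "joint_velocities": joint speeds; "effort": joint torques, N m; "tcp_pos": TCP position; "ee_rot": TCP orientation; "wrist_force": force on the tool from outside, world axes, zero at the start; "moment": the same for the moment, N m; "gripper_width": opening from 0.0 (shut) to 1.0 (fully open); "gripper_force": force on a finger pad.
Only numpy, scipy, OpenCV 4.12 (cv2) and the standard library are available. Lean on these libraries where they do the work, as an engineer would, in place of code of your own. Each camera call takes 0.05 s, during which the arm holds its last target. There are 200 camera calls.

### The job

Get the small board trimmer ready to cut the long painted strip into swatch chips. Take the ink bottle off the trimmer's bed and stand it upright on the table; slide the strip in flat under the raised rail until its long edge touches both stop pins at once and its end touches the gauge bar; then press the rail down by its end pad until the catch holds it, and leave it so. Do not shift or tip the other things lying about.

Things in the scene. Friction and masses are not known exactly. Their poses are not given: they have to be found in the camera images.
- trimmer: Small board trimmer, fixed. Grey bed: x -85 to +90 mm, y +-150 mm, its top 22 mm above the table. Origin: on the table under the bed's middle. x points from the open front of the bed, where the strip goes in, across the rail to the gauge side; y along the rail from the catch end (-y) to the hinge end (+y); z up. The rail crosses at x -12 to +18..
- pin_front (a point): Foot, on the bed, of the front stop pin: upright steel, 8 mm thick, 12 mm tall, at trimmer x = -70, y = 74 mm. The strip's long edge belongs against its -y side (y = 70). Axes as the trimmer.
- pin_rear (a point): Foot of the rear stop pin, the same, beyond the rail at trimmer x = +36, y = 74 mm.
- hinge (a point): Middle of the rail's hinge axis, which runs along trimmer x, at trimmer (3, 135, 36) mm. Black hinge cheeks, 52 mm above the table, stand round it (y 118 to 152).
- tower (a point): Middle of the top of the black catch tower, 44 mm (x) by 16 mm (y), 52 mm tall, that stands at the rail's free end at trimmer (3, -159) mm.
- rail (a joint): Hinged aluminium rail, 0.26 m long, 30 mm wide, sprung up. 0 = raised, grows as pressed; 0.32 level, 0.335 lower stop. A sprung catch snaps over its end at 0.32 to 0.335 and then holds it at about 0.32; let go earlier, it springs up. The pad takes 2 to 3 N at the start, 8 to 14 N at the catch. Raised, it clears the strip's place by 20 mm. A sprung clear clamp bar under it holds the strip.
- rail_pad (a point): Middle of the top of the ribbed grey press pad (46 mm across the rail, 55 mm along it) at the rail's free end: 242.5 mm along the rail from the hinge axis and 26 mm above it, square to the rail. Raised it is at trimmer (3, -87, 137) mm, at the lower stop at (3, -108, 58) mm.
- gauge (a joint): Setting of the gauge bar, locked by its thumb screws, 0 to 0.020 m: its face lies at trimmer x = 45 mm plus this. It differs from start to start; leave it as set.
- gauge_face (a point): Foot of the steel gauge bar's face that looks to the rail (to -x), on the bed at trimmer y = 30 mm; the bar is 100 mm long along y, 10 mm tall, with two black thumb screws to 20 mm. The strip's end belongs against this face. Axes as the trimmer.
- strip: Painted ink strip on stiff white board, 200 (x) by 60 (y) by 6 mm, 28 to 56 g. Origin: middle of its underside. Starts flat on the table. Either end may go in first. In place its origin is at trimmer y = 40 mm, 100 mm before the gauge face, z = 22 mm.
- bottle: The ink bottle that stands on the trimmer's bed, in the strip's way: round, 32 mm across up to 52 mm, then a narrow white cap and tip, 90 mm tall in all, 30 to 63 g. Origin: middle of its underside. It may stand anywhere free on the table.
- bottle_b: Bystander: ink bottle of the same shape and size, standing on the table by the front of the trimmer. Origin: middle of its underside.
- bottle_c: Bystander: another such ink bottle standing on the table by the front of the trimmer. Origin: middle of its underside.
- bottle_d: Bystander: an ink bottle lying on its side beside the strip, 90 mm (x) by 32 mm, 32 mm tall. Origin: on the table below its middle.
- dish_a: Bystander: round black metal dish, 86 mm across, 20 mm tall, beside the strip. Origin: middle of its underside.
- dish_b: Bystander: another such black dish. Origin: middle of its underside.
- tile: Bystander: square painted ceramic tile, 108 by 108 by 7 mm. Origin: middle of its underside.
- blower: Bystander: rubber air blower bulb lying on its side, 105 mm long (x, nozzle to +x), 52 mm thick. Origin: on the table below the middle of its length.

How it is judged (in metres and radians):
On the way, in this order (a step that is already met when the one before it is completed fails the run):
1. the ink bottle stands upright on the table, off the trimmer (height (world z) of bottle below 0.006 m and angle between bottle's own z axis and vertical below 0.12 rad and linear speed of bottle below 0.02 m/s and contact force between the fingers and bottle below 0.1 N), for 0.2 s.
2. the strip lies square against both stop pins and the gauge bar, with the rail still raised (y of strip in the frame of trimmer between 0.0365 and 0.0425 m and angle between the x axis of strip and the x axis of trimmer, either way round below 0.03 rad and x of strip in the frame of gauge_face between -0.1035 and -0.0975 m and z of strip in the frame of trimmer below 0.031 m and linear speed of strip below 0.02 m/s and value of joint rail below 0.1 rad), for 0.2 s.
3. the rail is down in its catch (value of joint rail above 0.312 rad), for 0.2 s.
At the end, for the whole second after the job is handed in: The catch holds the rail down untouched (above 0.312 rad). Under it the strip lies flat on the bed, its edge within 3 mm of both pins (square within 0.03 rad), its end within 3.5 mm of the gauge bar, whose setting is unchanged. The ink bottle stands upright on the table, off the trimmer (height (world z) of bottle below 0.006 m and angle between bottle's own z axis and vertical below 0.12 rad and linear speed of each of bottle, strip below 0.02 m/s and y of strip in the frame of trimmer between 0.0365 and 0.0425 m and angle between the x axis of strip and the x axis of trimmer, either way round below 0.03 rad and x of strip in the frame of gauge_face between -0.1035 and -0.0975 m and z of strip in the frame of trimmer below 0.031 m and value of joint rail above 0.312 rad and velocity of joint rail below 0.05 rad/s).
It fails at once if one of the other things (bottles, dishes, tile, blower) is shifted by more than 25 mm or tipped over (distance of any of bottle_b, bottle_c, bottle_d, dish_a, dish_b, tile, blower from where it was at the start of the episode above 0.025 m or angle between any of bottle_b, bottle_c, bottle_d, dish_a, dish_b, tile, blower's own z axis and vertical above 0.4 rad).
It fails at once if the gauge bar is shoved out of its setting by more than 3 mm (distance of gauge_face from where it was at the start of the episode above 0.003 m).
It fails at once if the ink bottle is tipped over (angle between bottle's own z axis and vertical above 0.6 rad).
It also fails if it takes over 67 s, if anything falls off the work surface, if the arm or the gripper's body presses on something with over 40 N, if the wrist force passes 120 N, or if a joint passes its speed limit or range.

## Working session

There is one attempt and no reset: what is moved stays moved. The work goes in short steps, Python scripts to look and compute and a shell command to move; the robot and the scene stay as the last step left them, time stands still between calls to the robot, and variables do not carry over. Pictures are saved under pics/ and viewed, at most 10 in all, crops included, and the job is handed in when it is done.

```bash
ls; mkdir -p pics; cat > h.py <<'E'
import numpy as np, cv2
from station import sensors, eyes, workorder
def cap(n):
    c=eyes.capture(n); return c
def pts(c):
    """world xyz per pixel from the depth map"""
    h,w=c['z_map'].shape; K=np.array(c['K'],float); D=np.array(c['distortion'],float)
    u,v=np.meshgrid(np.arange(w),np.arange(h))
    n=cv2.undistortPoints(np.stack([u,v],-1).reshape(-1,1,2).astype(float),K,D).reshape(h,w,2)
    z=c['z_map']; p=np.stack([n[...,0]*z,-n[...,1]*z,-z,np.ones_like(z)],-1)
    P=(p@np.array(c['world_from_camera']).T)[...,:3]; P[z==0]=np.nan
    return P
def ray(c,uv,zp):
    """pixels -> world points on plane z=zp"""
    K=np.array(c['K'],float); D=np.array(c['distortion'],float); T=np.array(c['world_from_camera'])
    n=cv2.undistortPoints(np.array(uv,float).reshape(-1,1,2),K,D).reshape(-1,2)
    d=np.c_[n[:,0],-n[:,1],-np.ones(len(n))]@T[:3,:3].T; o=T[:3,3]
    return o+d*((zp-o[2])/d[:,2])[:,None]
E
python3 - <<'E'
from h import *
s=sensors.sense(); print(s['tcp_pos'],s['ee_rot'],s['time_s'],s['wrist_force'])
for n in('top','side'):
    c=cap(n); cv2.imwrite(f'pics/{n}0.png',cv2.resize(c['pixels'][...,::-1],(800,600),interpolation=cv2.INTER_CUBIC)); np.savez(f'{n}0.npz',**c)
    print(n,c['K'],c['distortion'],c['world_from_camera'],(c['z_map']==0).mean())
E
```

```text
pics
[0.14100345 0.60828074 0.2214546 ] [[ 9.74118419e-01 -2.26037965e-01 -3.78519417e-04]
 [-2.26038254e-01 -9.74116099e-01 -2.12931136e-03]
 [ 1.12583350e-04  2.15976129e-03 -9.99997661e-01]] 0.0 [-0.24776146 -0.73890891 -1.28462287]
top [[373.85914597   0.         256.98297834]
 [  0.         373.85914597 195.77022406]
 [  0.           0.           1.        ]] [-0.10951438  0.          0.          0.          0.        ] [[ 0.01392309  0.99650739 -0.08233567  0.45647722]
 [-0.99961713  0.01584097  0.02268627  0.03045436]
 [ 0.02391131  0.08198828  0.99634641  1.31755524]
 [ 0.          0.          0.          1.        ]] 0.003936767578125
side [[348.0911436    0.         252.26884401]
 [  0.         348.0911436  185.11426237]
 [  0.           0.           1.        ]] [-0.10872152  0.          0.          0.          0.        ] [[-0.93560003  0.20247449 -0.28923463  0.27716862]
 [-0.35274598 -0.50143035  0.79002397  0.76714507]
 [ 0.01492868  0.8411728   0.54056031  0.63971301]
 [ 0.          0.          0.          1.        ]] 0.004338582356770833
```

View pics/top0.png

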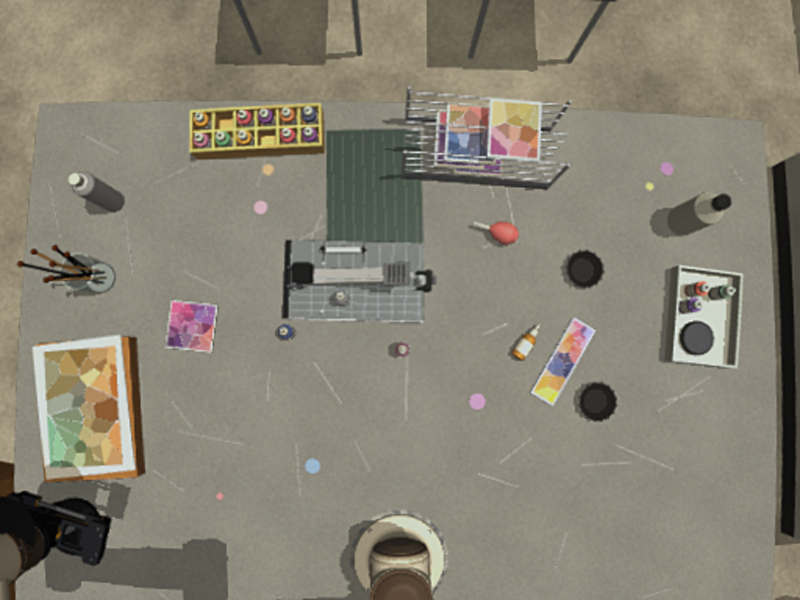

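View pics/side0.png

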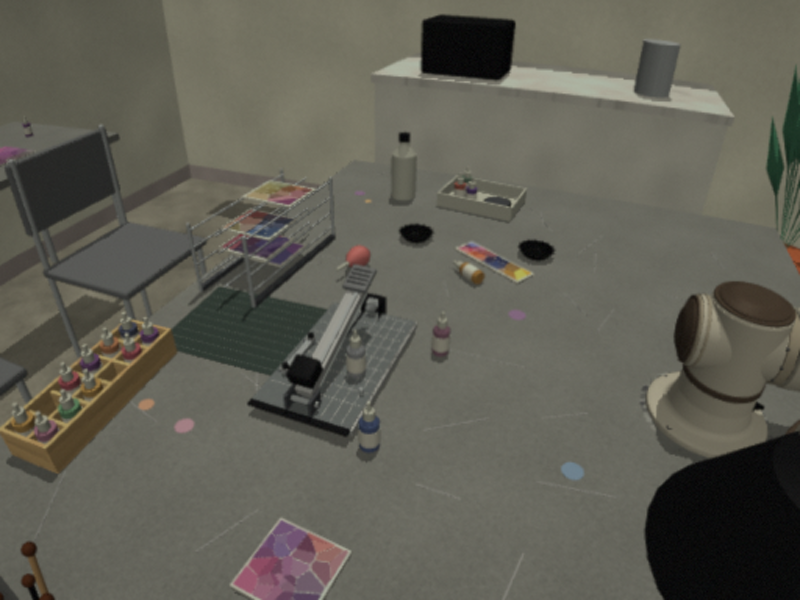

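The top view (800x600 scale) shows the trimmer at (355,280) with its front facing the robot. The hinge is on the left at (300,272) and the pad at (398,272). The bottle stands on the bed at (340,298), bottle_b and bottle_c are at (286,331) and (402,349), and the strip is at (563,361). In the side view the bottle is at (355,355), with the bystanders at (369,430) and (440,335).

```bash
python3 - <<'E'
from h import *
W={}
for n in('top','side'):
    c=dict(np.load(f'{n}0.npz')); P=pts(c); W[n]=(c,P)
    g=P[np.isfinite(P[...,2])&(abs(P[...,2])<.012)]; print(n,'table z med',np.median(g[:,2]))
c,P=W['top']
def roi(P,x0,x1,y0,y1,z0,z1): 
    return (P[...,0]>x0)&(P[...,0]<x1)&(P[...,1]>y0)&(P[...,1]<y1)&(P[...,2]>z0)&(P[...,2]<z1)
# where, from pixel
for nm,u,v in [('bottle',340,298),('pad',398,272),('b1',286,331),('b2',402,349),('strip',563,361),('dish',597,400),('dish',584,268),('bd',525,343),('tile',190,325),('blower',503,232),('rackcorner',410,180)]:
    print(nm,P[int(v*.64),int(u*.64)])
for n in W:
    c,P=W[n]
    m=roi(P,.45,.85,-.1,.35,.017,.028); q=P[m][:,:2].astype(np.float32)
    # largest component in image
    k,l,st,_=cv2.connectedComponentsWithStats(m.astype(np.uint8)); i=1+np.argmax(st[1:,4]); q=P[l==i]
    print(n,'bed',len(q),np.median(q[:,2]),cv2.minAreaRect(q[:,:2].astype(np.float32)),cv2.boxPoints(cv2.minAreaRect(q[:,:2].astype(np.float32))))
    m=roi(P,.35,.75,-.5,-.1,.003,.014)&(c['pixels'].max(-1)>110)
    k,l,st,_=cv2.connectedComponentsWithStats(m.astype(np.uint8)); i=1+np.argmax(st[1:,4]); q=P[l==i]
    r=cv2.minAreaRect(q[:,:2].astype(np.float32)); print(n,'strip',len(q),np.median(q[:,2]),r,cv2.boxPoints(r))
    for nm,R in {'tall things in trimmer zone':(.3,.72,-.1,.3)}.items():
        m=roi(P,*R,.075,.13)
        k,l,st,_=cv2.connectedComponentsWithStats(m.astype(np.uint8))
        for i in range(1,k):
            if st[i,4]>1: q=P[l==i]; print(n,nm,st[i,4],q.mean(0),q.min(0),q.max(0))
E
```

```text
top table z med 0.0009510849256302301
side table z med 0.00010244379236085122
bottle [0.57410962 0.13385603 0.09821881]
pad [0.62348656 0.01404248 0.13677248]
b1 [nan nan nan]
b2 [0.4683481  0.00126483 0.09269729]
strip [ 0.4451741  -0.36718602  0.00533921]
dish [ 0.35692291 -0.44736133  0.0057232 ]
dish [ 0.66190432 -0.41841391  0.00140781]
bd [ 0.486211   -0.27420511  0.03178604]
tile [0.51382875 0.48036029 0.00672689]
blower [ 0.73001511 -0.21733855  0.05510692]
rackcorner [ 0.85867945 -0.0135827   0.0014132 ]
top bed 3220 0.022766708629704202 ((0.6203494071960449, 0.11070218682289124), (0.31016039848327637, 0.18007327616214752), 89.5907211303711) [[ 0.5292073  -0.04373091]
 [ 0.709276   -0.04501721]
 [ 0.7114915   0.2651353 ]
 [ 0.5314228   0.2664216 ]]
top strip 961 0.0067794839804316 ((0.44629836082458496, -0.3713269829750061), (0.09454561769962311, 0.22381454706192017), 57.607051849365234) [[ 0.32647943 -0.35129258]
 [ 0.51546705 -0.47119513]
 [ 0.5661173  -0.3913614 ]
 [ 0.37712967 -0.27145883]]
top tall things in trimmer zone 183 [0.62733809 0.21391512 0.09005186] [0.6064370
[... 1294 characters left out ...]
111328125) [[ 0.34064573 -0.34863028]
 [ 0.51317173 -0.44881335]
 [ 0.54788667 -0.3890305 ]
 [ 0.37536067 -0.28884742]]
side tall things in trimmer zone 974 [0.61852488 0.13799868 0.09496828] [0.59601104 0.0133385  0.07502182] [0.64752666 0.23969294 0.12982809]
side tall things in trimmer zone 15 [0.46594138 0.0027485  0.08141115] [ 4.62488457e-01 -4.55603404e-04  7.54036480e-02] [0.47094539 0.00674219 0.08952942]
side tall things in trimmer zone 103 [0.57350495 0.13795894 0.08783307] [0.56125954 0.124349   0.07504762] [0.58790869 0.14817154 0.11088624]
side tall things in trimmer zone 34 [0.50026588 0.25643369 0.08024249] [0.49389735 0.24987359 0.07509622] [0.50810732 0.26308818 0.09187719]
```

```bash
python3 - <<'E'
from h import *
c=dict(np.load('top0.npz'));im=c['pixels'][...,::-1]
a=cv2.resize(im[145:240,170:290],(800,600),interpolation=cv2.INTER_CUBIC)
cv2.imwrite('pics/crop_top.png',a)
c=dict(np.load('side0.npz'));im=c['pixels'][...,::-1]
cv2.imwrite('pics/crop_side.png',cv2.resize(im[160:295,150:320],(756,600),interpolation=cv2.INTER_CUBIC))
E
```

```text
(no output)
```

View pics/crop_top.png

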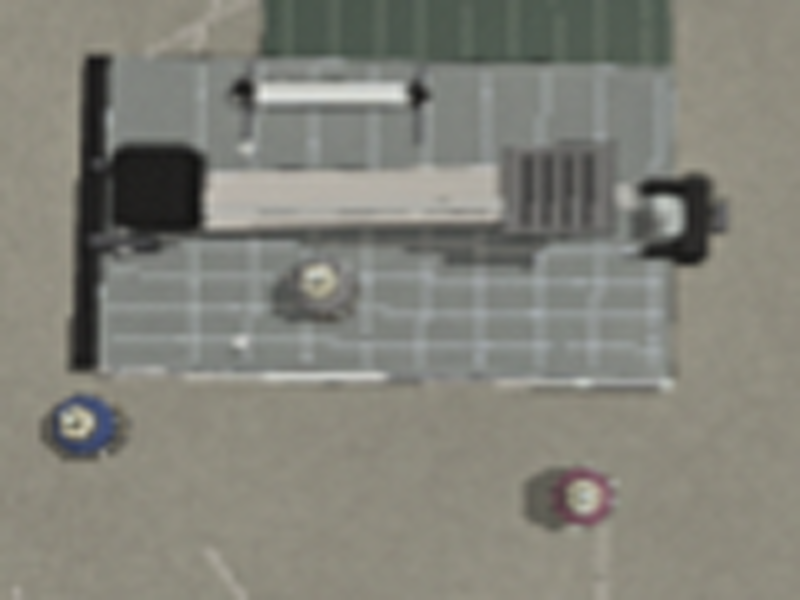

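View pics/crop_side.png

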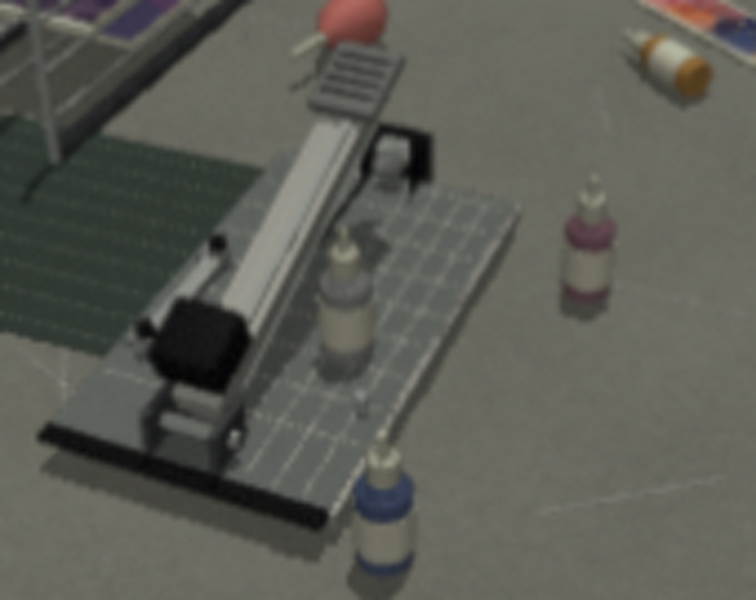

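The top crop shows the pins at (240,343) and (247,147), the gauge face's lower edge at y≈103 over x 250–412, and the bed's front edge at y≈380. The bottle tip is at (318,280). The side crop shows the front pin at (361,400) and the bottle upright at (345,310).

```bash
python3 - <<'E'
from h import *
c=dict(np.load('top0.npz'));s=dict(np.load('side0.npz'));g=c['pixels'].max(-1).astype(float)
f=lambda u,v:(170+(u+.5)/800*120-.5,145+(v+.5)/600*95-.5)
fs=lambda u,v:(150+(u+.5)/756*170-.5,160+(v+.5)/600*135-.5)
def peak(uv,r=2):
    u,v=np.round(uv).astype(int); w=g[v-r:v+r+1,u-r:u+r+1]; w=np.clip(w-np.median(w)-5,0,None); yy,xx=np.mgrid[v-r:v+r+1,u-r:u+r+1]
    return (w*xx).sum()/w.sum(),(w*yy).sum()/w.sum()
pf=ray(c,peak(f(240,343)),.033)[0]; pr=ray(c,peak(f(247,147)),.033)[0]
print('pins',pf,pr,np.linalg.norm(pr-pf),'side pf',ray(s,fs(361,393),.034))
yaw=np.arctan2(pr[1]-pf[1],pr[0]-pf[0]); print('yaw pins',np.degrees(yaw))
print('bed corners',ray(c,[f(672,388),f(100,373),f(672,60)],.022)[:,:2])
print('side bed corners',ray(s,[fs(518,208),fs(333,515)],.022)[:,:2])
print('gauge face top',ray(c,[f(260,103),f(405,103)],.032)[:,:2], 'ends',ray(c,[f(248,95),f(415,95)],.032)[:,:2])
# front edge line from depth: height step per column
P=pts(c); L=[]
for n,Q in(('top',P),('side',pts(s))):
    m=(abs(Q[...,2]-.022)<.006)&(Q[...,0]>.5)&(Q[...,0]<.73)
    for y0 in np.arange(-.02,.24,.02):
        q=Q[m&(abs(Q[...,1]-y0)<.01)]; L.append((n,y0,q[:,0].min(),q[:,0].max()))
    A=np.array([l[1:] for l in L if l[0]==n]); print(n,'front edge fit',np.polyfit(A[:,0],A[:,1],1),'rear',np.polyfit(A[:,0],A[:,2],1))
    # bottle body columns: z .035..0.07 above bed
    q=Q[(Q[...,2]>.04)&(Q[...,2]<.125)&(np.hypot(Q[...,0]-.576,Q[...,1]-.134)<.028)]
    for a,b in((.04,.06),(.06,.074),(.08,.095),(.095,.12)):
        k=q[(q[:,2]>a)&(q[:,2]<b)]; 
        if len(k): print(n,'bottle',a,len(k),k.mean(0),k.min(0),k.max(0))
# strip mask by colour + edges
for n,cc in(('top',c),('side',s)):
    im=cc['pixels']; hsv=cv2.cvtColor(im,cv2.COLOR_RGB2HSV); Q=pts(cc)
    tab=np.median(im[(abs(Q[...,2])<.005)],0)
    m=((np.abs(im.astype(float)-tab).max(-1)>45)&(hsv[...,2]>100)&(abs(Q[...,2]-.006)<.012)&(np.hypot(Q[...,0]-.445,Q[...,1]+.368)<.13)).astype(np.uint8)
    k,l,st,_=cv2.connectedComponentsWithStats(m); i=1+np.argmax(st[1:,4])
    ct=max(cv2.findContours((l==i).astype(np.uint8),0,2)[0],key=cv2.contourArea)
    w=ray(cc,ct.reshape(-1,2),.006)[:,:2].astype(np.float32)*1000
    print(n,'strip',cv2.minAreaRect(w),st[i,4], 'edgez',np.nanmedian(Q[l==i][:,2]))
E
```

```text
pins [0.55048454 0.17743916 0.033     ] [0.65666961 0.17659205 0.033     ] 0.10618844508131728 side pf [[0.54806617 0.17625489 0.034     ]]
yaw pins -0.4570753547050434
bed corners [[ 0.52858007 -0.04607326]
 [ 0.53215074  0.25190405]
 [ 0.71146706 -0.04412462]]
side bed corners [[ 0.52746259 -0.04051858]
 [ 0.52970595  0.25608387]]
gauge face top [[0.68171703 0.17121283]
 [0.68293215 0.09558893]] ends [[0.68608265 0.17760044]
 [0.6874824  0.0904684 ]]
top front edge fit [0.00426968 0.53114534] rear [0.00889122 0.70757199]
top bottle 0.04 3 [0.56532092 0.12522705 0.04951162] [0.56218521 0.11684606 0.0447309 ] [0.57154084 0.13117271 0.05780092]
top bottle 0.06 13 [0.57069312 0.12567126 0.06825089] [0.56333718 0.11601558 0.06145147] [0.58449391 0.14603696 0.07373954]
top bottle 0.08 20 [0.57712652 0.12870031 0.0852752 ] [0.56880246 0.11875688 0.08017483] [0.5892867  0.14165042 0.09499895]
top bottle 0.095 17 [0.57821206 0.1311318  0.10208021] [0.57102483 0.12395497 0.09602277] [0.58431476 0.13725258 0.11471096]
side front edge fit [0.01550035 0.52629494] rear [0.01128693 0.70545018]
side bottle 0.04 67 [0.57107028 0.14417355 0.04969265] [0.55888502 0.13207413 0.04029316] [0.58770478 0.14958421 0.05964297]
side bottle 0.06 63 [0.57027168 0.14295485 0.06763398] [0.55905641 0.12139906 0.06027824] [0.59026085 0.1502459  0.0739397 ]
side bottle 0.08 38 [0.57318897 0.13914639 0.08754089] [0.566277   0.13077243 0.08075337] [0.58351844 0.1464815  0.09499862]
side bottle 0.095 29 [0.57485008 0.13496119 0.10107728] [0.56969022 0.12669532 0.09506398] [0.5808354  0.14072284 0.11088624]
top strip ((445.9048767089844, -368.3585205078125), (59.63214111328125, 200.38455200195312), 59.827667236328125) 757 edgez 0.006845654403967005
side strip ((500.7227478027344, -388.87939453125), (34.76626205444336, 78.04322814941406), 57.86117172241211) 72 edgez 0.005120315917272689
```

```bash
cat >> h.py <<'E'
from scipy.spatial.transform import Rotation as Ro
def rot(yaw,tilt=0):
    """tool x at world yaw, tool down, tilted about tool y so the tip leans toward tool x"""
    return (Ro.from_euler('z',yaw,degrees=True)*Ro.from_matrix(np.diag([1,-1,-1.]))*Ro.from_euler('y',tilt,degrees=True)).as_matrix()
def go(pos,R,R0=None,p0=None):
    s=sensors.sense(); R0=np.array(s['ee_rot']) if R0 is None else R0; p0=np.array(s['tcp_pos']) if p0 is None else np.array(p0)
    d=R0.T@(np.array(pos)-p0); r=Ro.from_matrix(R0.T@R).as_rotvec(degrees=True)
    print('d',np.round(d,4).tolist(),'r',np.round(r,2).tolist(),'rows',round(max(np.linalg.norm(d)/.05,np.linalg.norm(r)/8.59),1))
E
python3 - <<'E'
from h import *
R=rot(0,20)
go([.43,.133,.221],R); go([.5485,.133,.149],R,R,[.43,.133,.221]); go([.5825,.133,.05],R,R,[.5485,.133,.149])
E
```

```text
d [0.3889, 0.3977, 0.0014] r [2.39, 19.92, -12.91] rows 11.1
d [0.0867, 0.0, 0.1082] r [0.0, 0.0, 0.0] rows 2.8
d [-0.0019, 0.0, 0.1047] r [0.0, 0.0, 0.0] rows 2.1
```

```bash
python3 -m handwheel '[[1,0.05,0.05,0,0,2,0],[1,0.1,0.1,0,0.5,5,-3],[1,0.15,0.15,0,1,10,-6],[1,0.19,0.19,0,1.5,14,-9],[1,0.22,0.22,0,2,17,-11],[1,0.25,0.25,0,2.39,19.92,-12.91],[1,0.28,0.28,0,2.39,19.92,-12.91],[1,0.31,0.31,0,2.39,19.92,-12.91]]' && python3 - <<'E'
from h import *
R=rot(0,20)
go([.43,.133,.221],R); go([.5485,.133,.149],R)
E
```

```text
time_s: 0.9
tcp_pos: [0.3528, 0.2671, 0.2222]
ee_rot: [[0.94, 0.002, 0.342], [0.001, -1.0, 0.002], [0.342, -0.001, -0.94]]
wrist_force: [2.1, -0.3, 1.2]
gripper_width: 0.999
gripper_force: 0.0
d [0.072, 0.1343, 0.0273] r [-0.1, -0.01, 0.08] rows 3.1
d [0.1587, 0.1346, 0.1355] r [-0.1, -0.01, 0.08] rows 5.0
```

```bash
python3 -m handwheel '[[1,0.025,0.05,0.01,0,0,0],[1,0.054,0.09,0.0195,0,0,0],[1,0.054,0.103,0.0195,0,0,0],[1,0.054,0.103,0.0195,0,0,0],[1,0.054,0.103,0.0195,0,0,0]]' && python3 - <<'E'
from h import *
R=rot(0,20)
go([.5485,.133,.149],R); go([.5825,.133,.05],R)
E
```

```text
time_s: 1.4
tcp_pos: [0.4103, 0.1661, 0.2226]
ee_rot: [[0.939, -0.001, 0.343], [-0.001, -1.0, 0.002], [0.343, -0.002, -0.939]]
wrist_force: [-0.2, -0.4, 0.6]
gripper_width: 1.002
gripper_force: 0.0
d [0.1047, 0.0331, 0.1164] r [-0.1, -0.03, -0.09] rows 3.2
d [0.1027, 0.0333, 0.221] r [-0.1, -0.03, -0.09] rows 4.9
```

```bash
python3 -m handwheel '[[1,0.03,0.015,0.035,0,0,0],[1,0.06,0.03,0.07,0,0,0],[1,0.09,0.033,0.1,0,0,0],[1,0.1047,0.033,0.1164,0,0,0],[1,0.1047,0.033,0.1164,0,0,0],[1,0.1047,0.033,0.1164,0,0,0]]' && python3 - <<'E'
from h import *
R=rot(0,20)
print(max(abs(np.array(sensors.sense()['joint_velocities']))));go([.5825,.133,.05],R)
E
```

```text
time_s: 2.0
tcp_pos: [0.548, 0.1345, 0.1481]
ee_rot: [[0.94, 0.001, 0.341], [0.001, -1.0, 0.001], [0.341, -0.001, -0.94]]
wrist_force: [-0.3, -0.4, 0.3]
gripper_width: 0.999
gripper_force: 0.0
2.15970721897862
d [-0.0011, 0.0016, 0.104] r [-0.07, 0.07, 0.06] rows 2.1
```

```bash
python3 -m handwheel '[[1,0,0,0.03,0,0,0],[1,0,0.001,0.06,0,0,0],[1,-0.001,0.001,0.085,0,0,0],[1,-0.001,0.001,0.103,0,0,0],[1,-0.001,0.001,0.103,0,0,0],[1,-0.001,0.001,0.103,0,0,0]]' && python3 - <<'E'
from h import *
for n in('top','side'):
    c=cap(n);im=c['pixels'][...,::-1]; np.savez(n+'1.npz',**c)
    if n=='side': cv2.imwrite('pics/s1.png',cv2.resize(im[120:295,130:340],(720,600),interpolation=cv2.INTER_CUBIC))
E
```

```text
time_s: 2.6
tcp_pos: [0.5848, 0.1348, 0.0599]
ee_rot: [[0.943, -0.0, 0.332], [-0.0, -1.0, -0.001], [0.332, 0.001, -0.943]]
wrist_force: [0.5, 0.7, 0.5]
gripper_width: 0.998
gripper_force: 0.0
```

View pics/s1.png

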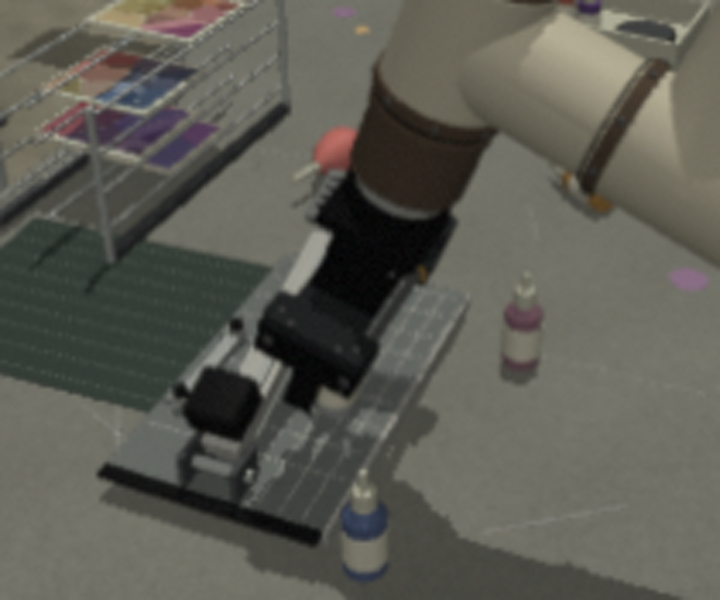

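The gripper is straddling the bottle (white label at (335,395)). The gripper body overlaps the view of the rail near (270,370), and the forces are small.

```bash
python3 -m handwheel '[[1,0,0,0,0,0,0]]'; python3 - <<'E'
from h import *
go([.5825,.1345,.05],rot(0,20))
c=dict(np.load('side1.npz'));P=pts(c); r=dict(np.load('side0.npz')); P0=pts(r)
E
```

```text
time_s: 2.8
tcp_pos: [0.5853, 0.1352, 0.0606]
ee_rot: [[0.943, 0.0, 0.334], [0.0, -1.0, 0.0], [0.334, 0.0, -0.943]]
wrist_force: [0.1, 0.8, 0.1]
gripper_width: 1.004
gripper_force: 0.0
d [-0.0062, 0.0007, 0.0091] r [-0.0, 0.51, 0.01] rows 0.2
```

```bash
python3 -m handwheel '[[1,-0.003,0,0.005,0,0.5,0],[1,-0.006,0,0.009,0,0.5,0],[1,-0.006,0,0.009,0,0.5,0]]'; python3 - <<'E'
from h import *
s=sensors.sense();print(np.round(s['joints'],1),np.round(s['effort'],1),s['moment']);go([.5825,.1345,.05],rot(0,20))
E
```

```text
time_s: 3.1
tcp_pos: [0.5846, 0.1356, 0.0557]
ee_rot: [[0.945, -0.002, 0.328], [-0.0, -1.0, -0.006], [0.328, 0.006, -0.945]]
wrist_force: [0.2, -0.2, 1.1]
gripper_width: 1.003
gripper_force: 0.0
[ 24.4  21.9 -46.4  62.   -9.2   5.1] [  0.1 -32.1  11.9   0.9   0.1  -0. ] [0.01382737 0.69445664 0.02735379]
d [-0.0038, 0.001, 0.0047] r [0.36, 0.87, -0.01] rows 0.1
```

```bash
python3 - <<'E'
from h import *
go([.5785,.1345,.05],rot(0,14))
E
```

```text
d [-0.0076, 0.0011, 0.0034] r [0.36, -5.13, -0.03] rows 0.6
```

```bash
python3 -m handwheel '[[1,-0.004,0.001,0,0.2,-2.6,0],[1,-0.0076,0.001,0.0034,0.36,-5.13,0],[1,-0.0076,0.001,0.0034,0.36,-5.13,0],[1,-0.0076,0.001,0.0034,0.36,-5.13,0]]'; python3 - <<'E'
from h import *
s=sensors.sense();print(np.round(s['joints'],1));go([.5785,.1345,.05],rot(0,14))
E
```

```text
time_s: 3.5
tcp_pos: [0.579, 0.1361, 0.05]
ee_rot: [[0.97, -0.001, 0.241], [-0.002, -1.0, 0.003], [0.241, -0.003, -0.97]]
wrist_force: [0.2, 0.4, 0.1]
gripper_width: 0.995
gripper_force: 0.0
[ 31.7  24.1 -34.   20.3 -21.1  40. ]
d [-0.0005, 0.0016, -0.0001] r [-0.15, 0.03, -0.11] rows 0.0
```

```bash
python3 -m handwheel '[[0.6,0,0.001,0,0,0,0],[0.5,0,0.001,0,0,0,0],[0.42,0,0.001,0,0,0,0],[0.3,0,0.001,0,0,0,0],[0.3,0,0.001,0,0,0,0]]'; python3 -m handwheel '[[0.2,0,0,0,0,0,0],[0.2,0,0,0,0,0,0],[0.2,0,0,0,0,0,0]]'
```

```text
time_s: 4.0
tcp_pos: [0.5785, 0.133, 0.0501]
ee_rot: [[0.97, -0.001, 0.242], [-0.001, -1.0, -0.0], [0.242, -0.0, -0.97]]
wrist_force: [0.1, 0.2, 0.3]
gripper_width: 0.631
gripper_force: 0.0
time_s: 4.3
tcp_pos: [0.5787, 0.1335, 0.0501]
ee_rot: [[0.97, -0.001, 0.242], [-0.001, -1.0, 0.0], [0.242, -0.0, -0.97]]
wrist_force: [-0.7, 1.2, -0.7]
gripper_width: 0.362
gripper_force: 30.5
```

```bash
python3 -m handwheel '[[0.2,0,0,-0.03,0,0,0],[0.2,0,0,-0.065,0,0,0],[0.2,0,0,-0.1,0,0,0],[0.2,-0.04,0,-0.1,0,0,0],[0.2,-0.08,0,-0.1,0,0,0],[0.2,-0.11,0,-0.1,0,0,0],[0.2,-0.13,0,-0.1,0,0,0],[0.2,-0.13,0,-0.1,0,0,0]]'; python3 - <<'E'
from h import *
s=sensors.sense();print(np.round(s['joints'],1));R=rot(0,14); go([.39,.33,.14],R); go([.39,.33,.03],R,R,[.39,.33,.14])
E
```

```text
time_s: 5.1
tcp_pos: [0.4255, 0.132, 0.1148]
ee_rot: [[0.971, 0.001, 0.24], [0.001, -1.0, -0.002], [0.24, 0.002, -0.971]]
wrist_force: [-0.2, -0.4, -0.5]
gripper_width: 0.358
gripper_force: 30.0
[ 43.9   5.5 -49.3  21.8 -26.8  27.4]
d [-0.0282, -0.198, -0.0333] r [0.09, 0.13, 0.06] rows 4.1
d [-0.0266, 0.0, 0.1067] r [0.0, 0.0, 0.0] rows 2.2
```

```bash
python3 -m handwheel '[[0.2,-0.01,-0.04,-0.025,0,0,0],[0.2,-0.02,-0.08,-0.033,0,0,0],[0.2,-0.028,-0.12,-0.033,0,0,0],[0.2,-0.028,-0.16,-0.033,0,0,0],[0.2,-0.028,-0.19,-0.033,0,0,0],[0.2,-0.028,-0.198,-0.033,0,0,0],[0.2,-0.028,-0.198,-0.033,0,0,0],[0.2,-0.028,-0.198,-0.033,0,0,0]]'; python3 - <<'E'
from h import *
s=sensors.sense();print(np.round(s['joints'],1));R=rot(0,14); go([.39,.33,.033],R)
c=cap('side'); P=pts(c); m=np.hypot(P[...,0]-.385,P[...,1]-.33)<.03
q=P[m&(P[...,2]>.05)&(P[...,2]<.25)]; print(len(q),q[:,2].min() if len(q) else None)
E
```

```text
time_s: 5.9
tcp_pos: [0.3933, 0.3305, 0.1405]
ee_rot: [[0.97, -0.002, 0.241], [-0.002, -1.0, -0.001], [0.241, 0.001, -0.97]]
wrist_force: [-0.3, -0.5, 0.0]
gripper_width: 0.36
gripper_force: 30.0
[ 64.9  11.4 -36.9  21.  -37.7   8.7]
d [-0.0291, 0.0004, 0.1036] r [0.07, 0.04, -0.1] rows 2.2
100 0.11442391682911135
```

```bash
python3 -m handwheel '[[0.2,-0.01,0,0.03,0,0,0],[0.2,-0.017,0,0.06,0,0,0],[0.2,-0.024,0,0.085,0,0,0],[0.2,-0.028,0,0.1015,0,0,0],[0.2,-0.028,0,0.1015,0,0,0],[0.2,-0.028,0,0.1015,0,0,0]]'; python3 -m handwheel '[[0.2,-0.0005,0,0.002,0,0,0],[0.2,-0.001,0,0.004,0,0,0],[0.2,-0.001,0,0.005,0,0,0],[0.2,-0.001,0,0.005,0,0,0]]'
```

```text
time_s: 6.55
tcp_pos: [0.3912, 0.3306, 0.0362]
ee_rot: [[0.97, -0.002, 0.242], [-0.002, -1.0, -0.0], [0.242, -0.0, -0.97]]
wrist_force: [0.3, -0.3, 0.1]
gripper_width: 0.354
gripper_force: 30.0
time_s: 6.95
tcp_pos: [0.391, 0.3317, 0.0309]
ee_rot: [[0.97, -0.001, 0.242], [-0.001, -1.0, 0.001], [0.242, -0.001, -0.97]]
wrist_force: [-0.5, -0.8, -0.3]
gripper_width: 0.355
gripper_force: 30.0
```

```bash
python3 -m handwheel '[[0.2,0,0,0.001,0,0,0],[0.2,-0.0005,0,0.002,0,0,0],[0.2,-0.0005,0,0.002,0,0,0]]';python3 -m handwheel '[[0.2,0,0,0.001,0,0,0],[0.2,0,0,0.0015,0,0,0],[0.2,0,0,0.0015,0,0,0]]'
```

```text
time_s: 7.25
tcp_pos: [0.3909, 0.3314, 0.0284]
ee_rot: [[0.97, -0.001, 0.242], [-0.001, -1.0, -0.0], [0.242, 0.0, -0.97]]
wrist_force: [0.2, 0.6, -0.2]
gripper_width: 0.359
gripper_force: 30.0
time_s: 7.55
tcp_pos: [0.3914, 0.3317, 0.0281]
ee_rot: [[0.97, -0.0, 0.243], [-0.001, -1.0, 0.001], [0.243, -0.001, -0.97]]
wrist_force: [-4.7, -2.8, 8.8]
gripper_width: 0.353
gripper_force: 30.0
```

```bash
python3 -m handwheel '[[0.2,0,0,-0.001,0,0,0],[0.6,0,0,-0.001,0,0,0],[1,0,0,-0.001,0,0,0],[1,0,0,-0.001,0,0,0],[1,0,0,-0.001,0,0,0]]'; python3 -m handwheel '[[1,0,0,-0.03,0,0,0],[1,0,0,-0.07,0,0,0],[1,0,0,-0.11,0,0,0],[1,0,0,-0.13,0,0,0],[1,0,0,-0.13,0,0,0]]'; python3 - <<'E'
from h import *
for n in('side','top'):
    c=cap(n);P=pts(c);q=P[(np.hypot(P[...,0]-.387,P[...,1]-.331)<.03)&(P[...,2]>.04)&(P[...,2]<.12)]
    for a,b in((.04,.055),(.06,.095)):
        k=q[(q[:,2]>a)&(q[:,2]<b)]; print(n,a,len(k),k.mean(0),k[:,2].max())
# strip: refine angle by yaw; grasp plan
ang=np.radians(-30.2); ctr=np.array([.4452,-.3685]); g=ctr-.07*np.array([np.cos(ang),np.sin(ang)]); print('grip',g)
go([g[0],g[1],.15],rot(-30.2))
c=dict(np.load('top0.npz')); hsv=cv2.cvtColor(c['pixels'],cv2.COLOR_RGB2HSV);P=pts(c)
m=(P[...,2]>.012)&(P[...,2]<.05)&(np.hypot(P[...,0]-.486,P[...,1]+.274)<.07)
print('bottle_d',cv2.minAreaRect(P[m][:,:2].astype(np.float32)*1000))
E
```

```text
time_s: 8.05
tcp_pos: [0.3911, 0.3316, 0.0279]
ee_rot: [[0.97, -0.001, 0.242], [-0.001, -1.0, -0.0], [0.242, -0.0, -0.97]]
wrist_force: [0.4, -0.1, -0.6]
gripper_width: 0.637
gripper_force: 0.0
time_s: 8.55
tcp_pos: [0.3599, 0.334, 0.1576]
ee_rot: [[0.97, 0.001, 0.245], [-0.001, -1.0, 0.008], [0.245, -0.008, -0.969]]
wrist_force: [0.8, 0.4, 0.4]
gripper_width: 0.986
gripper_force: 0.0
side 0.04 99 [0.3866137  0.33982608 0.04882709] 0.054983487196745395
side 0.06 83 [0.38802596 0.33427783 0.07323527] 0.0912214657806868
top 0.04 29 [0.39100816 0.32489228 0.0500176 ] 0.054795235607783876
top 0.06 27 [0.39069919 0.3279094  0.07350841] 0.0926241902945395
grip [ 0.38470076 -0.3332886 ]
d [0.0243, 0.6646, 0.0098] r [-3.71, -13.66, 30.0] rows 13.3
bottle_d ((491.0921325683594, -281.94586181640625), (32.7160530090332, 89.2810287475586), 56.56464767456055)
```

```bash
python3 - <<'E'
from h import *
R=rot(-15); go([.45,.0,.2],R); go([.3847,-.3333,.16],rot(-30.2),R,[.45,0,.2])
E
```

```text
d [0.0994, 0.3312, -0.0228] r [-1.86, -13.91, 14.87] rows 6.9
d [0.0232, 0.3388, 0.04] r [0.0, 0.0, 15.2] rows 6.8
```

```bash
python3 -m handwheel '[[1,0.02,0.045,-0.01,0,-2,2],[1,0.04,0.09,-0.0228,-0.5,-5,5],[1,0.06,0.135,-0.0228,-1,-8,8],[1,0.08,0.18,-0.0228,-1.5,-11,11],[1,0.0994,0.225,-0.0228,-1.86,-13.91,14.87],[1,0.0994,0.27,-0.0228,-1.86,-13.91,14.87],[1,0.0994,0.31,-0.0228,-1.86,-13.91,14.87],[1,0.0994,0.331,-0.0228,-1.86,-13.91,14.87]]'; python3 -m handwheel '[[1,0,0.04,0.01,0,0,2],[1,0,0.08,0.01,0,0,4],[1,0.005,0.12,0.02,0,0,6],[1,0.01,0.16,0.02,0,0,9],[1,0.015,0.2,0.03,0,0,12],[1,0.02,0.24,0.03,0,0,15],[1,0.023,0.29,0.04,0,0,15.2],[1,0.023,0.33,0.04,0,0,15.2]]';  python3 - <<'E'
from h import *
go([.3847,-.3333,.10],rot(-30.2))
E
```

```text
time_s: 9.45
tcp_pos: [0.4489, -0.003, 0.1979]
ee_rot: [[0.965, -0.263, -0.005], [-0.263, -0.965, -0.002], [-0.004, 0.003, -1.0]]
wrist_force: [-0.1, 0.7, 0.2]
gripper_width: 0.996
gripper_force: 0.0
time_s: 10.25
tcp_pos: [0.3847, -0.3259, 0.1569]
ee_rot: [[0.863, -0.505, -0.006], [-0.505, -0.863, 0.002], [-0.006, 0.001, -1.0]]
wrist_force: [0.7, 0.1, 0.3]
gripper_width: 1.002
gripper_force: 0.0
d [0.0041, 0.0063, 0.0569] r [0.05, 0.36, -0.1] rows 1.1
```

```bash
python3 -m handwheel '[[1,0.004,0.006,0.03,0,0.36,0],[1,0.004,0.006,0.057,0,0.36,0],[1,0.004,0.006,0.08,0,0.36,0],[1,0.004,0.006,0.1,0,0.36,0],[1,0.004,0.006,0.1,0,0.36,0]]'; python3 - <<'E'
from h import *
go([.3847,-.3333,.004],rot(-30.2))
E
```

```text
time_s: 10.75
tcp_pos: [0.3838, -0.3303, 0.0558]
ee_rot: [[0.863, -0.505, -0.004], [-0.505, -0.863, 0.001], [-0.004, 0.001, -1.0]]
wrist_force: [-0.9, -0.4, 0.0]
gripper_width: 1.001
gripper_force: 0.0
d [0.0025, 0.0021, 0.0518] r [0.07, 0.25, -0.1] rows 1.0
```

```bash
python3 -m handwheel '[[1,0.0025,0.002,0.025,0,0.25,0],[1,0.0025,0.002,0.043,0,0.25,0],[1,0.0025,0.002,0.048,0,0.25,0],[1,0.0025,0.002,0.048,0,0.25,0],[1,0.0025,0.002,0.048,0,0.25,0]]';python3 -m handwheel '[[1,0,0,0.002,0,0,0],[1,0,0,0.003,0,0,0],[1,0,0,0.003,0,0,0]]'; python3 - <<'E'
from h import *
c=cap('top'); cv2.imwrite('pics/t2.png',cv2.resize(c['pixels'][190:280,300:420,::-1],(800,600),interpolation=cv2.INTER_CUBIC))
E
```

```text
time_s: 11.25
tcp_pos: [0.3896, -0.3349, 0.0131]
ee_rot: [[0.864, -0.503, 0.01], [-0.503, -0.864, -0.006], [0.012, 0.0, -1.0]]
wrist_force: [0.6, -0.6, 0.2]
gripper_width: 1.003
gripper_force: 0.0
time_s: 11.55
tcp_pos: [0.3893, -0.3346, 0.0097]
ee_rot: [[0.864, -0.503, 0.01], [-0.503, -0.864, -0.006], [0.012, -0.0, -1.0]]
wrist_force: [0.4, -0.1, -0.3]
gripper_width: 0.998
gripper_force: 0.0
```

View pics/t2.png

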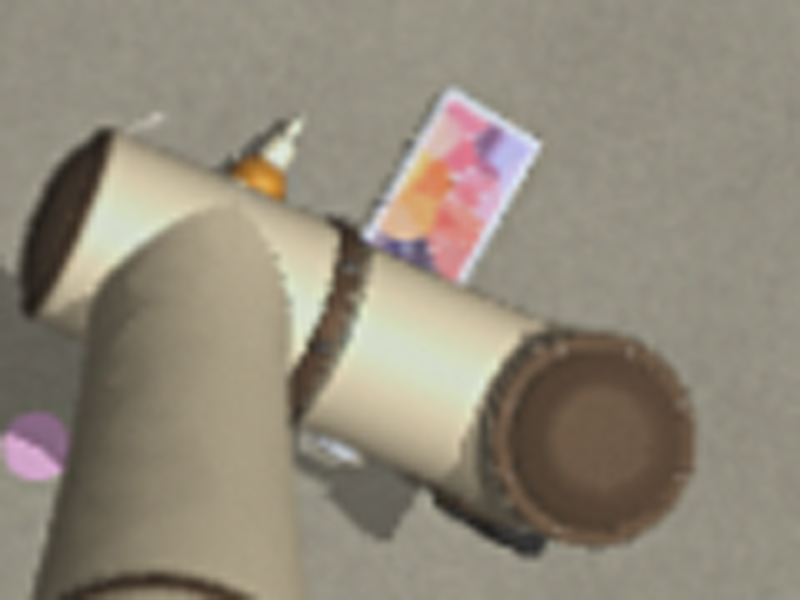

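The arm covers the grip site. The strip's far half shows at (450,190) and bottle_d at (265,170), both undisturbed.

```bash
python3 - <<'E'
from h import *
s=sensors.sense();print(np.round(s['joints'],1));go([.3855,-.3333,.004],rot(-30.2))
E
```

```text
[-22.5  26.3 -30.1   0.2 -33.   82.2]
d [-0.0039, 0.0007, 0.0056] r [0.0, -0.66, 0.01] rows 0.1
```

```bash
python3 -m handwheel '[[1,-0.002,0,0.003,0,-0.6,0],[1,-0.004,0.0007,0.0056,0,-0.6,0],[1,-0.004,0.0007,0.0056,0,-0.6,0]]';python3 -m handwheel '[[0.7,0,0,0,0,0,0],[0.6,0,0,0,0,0,0],[0.6,0,0,0,0,0,0],[0.5,0,0,0,0,0,0],[0.5,0,0,0,0,0,0],[0.5,0,0,0,0,0,0]]'; python3 - <<'E'
from h import *
s=sensors.sense();print(np.round(s['joints'],1));go([.3855,-.3333,.004],rot(-30.2))
E
```

```text
time_s: 11.9
tcp_pos: [0.3846, -0.3329, 0.0032]
ee_rot: [[0.864, -0.503, -0.001], [-0.503, -0.864, 0.0], [-0.001, 0.0, -1.0]]
wrist_force: [-0.2, 0.4, 0.2]
gripper_width: 0.999
gripper_force: 0.0
time_s: 12.5
tcp_pos: [0.3854, -0.3332, 0.0038]
ee_rot: [[0.864, -0.503, 0.001], [-0.503, -0.864, -0.0], [0.001, 0.0, -1.0]]
wrist_force: [0.0, 0.0, 0.5]
gripper_width: 0.672
gripper_force: 30.0
[-22.6  26.8 -30.4   0.  -32.8  82.4]
d [0.0001, 0.0, -0.0002] r [0.0, -0.04, 0.01] rows 0.0
```

```bash
python3 -m handwheel '[[0.5,0,0,-0.02,0,0,0],[0.5,0,0,-0.05,0,0,0],[0.5,0,0,-0.09,0,0,0],[0.5,0,0,-0.13,0,0,0],[0.5,0,0,-0.16,0,0,0],[0.5,0,0,-0.18,0,0,0],[0.5,0,0,-0.18,0,0,0]]'; python3 - <<'E'
from h import *
R=rot(-15);go([.43,-.1,.185],R);go([.415,.138,.185],rot(-.5),R,[.43,-.1,.185])
E
```

```text
time_s: 13.2
tcp_pos: [0.3869, -0.334, 0.1869]
ee_rot: [[0.865, -0.502, 0.007], [-0.502, -0.865, -0.004], [0.008, -0.0, -1.0]]
wrist_force: [0.5, 0.1, 0.5]
gripper_width: 0.679
gripper_force: 30.0
d [-0.0803, -0.224, 0.0014] r [0.05, -0.45, -15.16] rows 4.8
d [-0.0761, -0.226, 0.0] r [0.0, 0.0, -14.5] rows 4.8
```

```bash
python3 -m handwheel '[[0.5,-0.008,-0.024,0,0,0,-2],[0.5,-0.02,-0.056,0,0,0,-4],[0.5,-0.032,-0.09,0,0,0,-6],[0.5,-0.044,-0.124,0,0,-0.2,-8.5],[0.5,-0.056,-0.158,0,0,-0.4,-11],[0.5,-0.068,-0.192,0,0,-0.4,-13],[0.5,-0.08,-0.224,0,0,-0.4,-15],[0.5,-0.08,-0.224,0,0,-0.4,-15.16]]'; python3 -m handwheel '[[0.5,-0.01,-0.03,0,0,0,-2],[0.5,-0.022,-0.065,0,0,0,-4],[0.5,-0.034,-0.1,0,0,0,-6],[0.5,-0.045,-0.134,0,0,0,-8.5],[0.5,-0.056,-0.168,0,0,0,-11],[0.5,-0.068,-0.2,0,0,0,-13],[0.5,-0.076,-0.226,0,0,0,-14.5],[0.5,-0.076,-0.226,0,0,0,-14.5]]'; python3 - <<'E'
from h import *
go([.415,.138,.185],rot(-.5))
for n in('side','top'):
    c=cap(n);P=pts(c);np.savez(n+'2.npz',**c)
    m=(abs(P[...,2]-.18)<.03)&(P[...,0]>.46)&(P[...,0]<.65)&(abs(P[...,1]-.138)<.05); q=P[m]
    if len(q)>50:
        A=np.c_[q[:,:2]-[.5,.138],np.ones(len(q))]; print(n,len(q),'plane',np.linalg.lstsq(A,q[:,2],rcond=None)[0],q.min(0),q.max(0))
        print(cv2.minAreaRect(q[:,:2].astype(np.float32)*1000))
E
```

```text
time_s: 14.0
tcp_pos: [0.4286, -0.0966, 0.1825]
ee_rot: [[0.967, -0.254, -0.008], [-0.254, -0.967, 0.003], [-0.008, -0.001, -1.0]]
wrist_force: [-0.0, 0.4, -0.7]
gripper_width: 0.675
gripper_force: 30.0
time_s: 14.8
tcp_pos: [0.4137, 0.1405, 0.1832]
ee_rot: [[1.0, -0.006, -0.007], [-0.006, -1.0, 0.002], [-0.007, -0.002, -1.0]]
wrist_force: [-0.8, -0.4, -1.0]
gripper_width: 0.675
gripper_force: 30.0
d [0.0013, 0.0025, -0.0018] r [-0.09, 0.41, 0.16] rows 0.1
side 782 plane [-0.01841383 -0.02750212  0.18335009] [0.46005185 0.10840256 0.1761216 ] [0.58136004 0.17200113 0.18644652]
((520.3115844726562, 139.75743103027344), (62.83089065551758, 121.245849609375), 89.12215423583984)
top 801 plane [-0.01539963 -0.00119067  0.18473343] [0.46202395 0.10686156 0.17713579] [0.58423175 0.16729641 0.19131803]
((523.046875, 136.9621124267578), (60.367820739746094, 122.20702362060547), 89.7995834350586)
```

```bash
python3 -m handwheel '[[0.5,0,0.001,0.03,0,0.6,0],[0.5,0.001,0.0025,0.06,0,1.2,0],[0.5,0.001,0.0025,0.09,0,1.2,0],[0.5,0.001,0.0025,0.115,0,1.2,0],[0.5,0.001,0.0025,0.135,0,1.2,0],[0.5,0.001,0.0025,0.143,0,1.2,0],[0.5,0.001,0.0025,0.143,0,1.2,0]]'; python3 - <<'E'
from h import *
go([.415,.138,.032],rot(-.5))
for n in('side','top'):
    c=cap(n);P=pts(c);np.savez(n+'3.npz',**c)
    m=(abs(P[...,2]-.043)<.012)&(P[...,0]>.46)&(P[...,0]<.595)&(abs(P[...,1]-.138)<.045); q=P[m]
    if len(q)>50:
        A=np.c_[q[:,:2]-[.5,.138],np.ones(len(q))]; print(n,len(q),'plane',np.linalg.lstsq(A,q[:,2],rcond=None)[0],q.min(0),q.max(0))
        print(cv2.minAreaRect(q[:,:2].astype(np.float32)*1000))
    im=c['pixels'][...,::-1]
    if n=='side': cv2.imwrite('pics/s3.png',cv2.resize(im[150:300,150:350],(800,600),interpolation=cv2.INTER_CUBIC))
E
```

```text
time_s: 15.6
tcp_pos: [0.4134, 0.135, 0.0403]
ee_rot: [[1.0, -0.011, 0.012], [-0.011, -1.0, -0.0], [0.012, -0.0, -1.0]]
wrist_force: [0.8, -0.6, 0.3]
gripper_width: 0.673
gripper_force: 30.0
d [0.0014, -0.003, 0.0083] r [-0.0, -0.71, -0.12] rows 0.2
side 683 plane [-0.00634779  0.00346288  0.04324543] [0.4602536  0.10139573 0.03144519] [0.58198545 0.18075315 0.04695868]
((521.6766357421875, 140.01483154296875), (120.89369201660156, 79.25750732421875), 2.570850372314453)
top 648 plane [ 0.00746769 -0.01498074  0.04461692] [0.46007331 0.10268365 0.03425421] [0.58330311 0.17994252 0.0530193 ]
((521.3241577148438, 141.14096069335938), (122.8857421875, 76.57140350341797), 0.953855037689209)
```

View pics/s3.png

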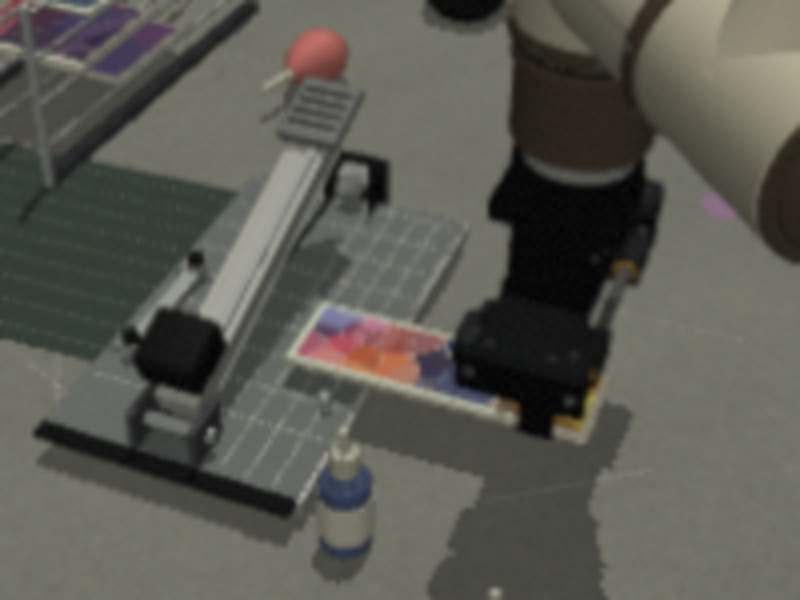

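The strip is held level over the bed's front with its lead end at (305,335), short of the rail. The front pin at (325,400) is clear of its edge, and bottle_b at (345,500) is untouched.

```bash
python3 -m handwheel '[[0.5,0,-0.002,0.006,0,0,0],[0.5,0.005,-0.002,0.01,0,0,0],[0.5,0.025,-0.002,0.0103,0,0,0],[0.5,0.045,-0.002,0.0106,0,0,0],[0.5,0.065,-0.002,0.0109,0,0,0],[0.5,0.077,-0.002,0.011,0,0,0],[0.5,0.077,-0.002,0.011,0,0,0],[0.5,0.077,-0.002,0.011,0,0,0]]'; python3 - <<'E'
from h import *
go([.50,.138,.027],rot(-.5,.5))
for n in('side','top'):
    c=cap(n);P=pts(c);np.savez(n+'4.npz',**c)
    m=(P[...,2]>.022)&(P[...,2]<.045)&(P[...,0]>.545)&(P[...,0]<.60)&(abs(P[...,1]-.138)<.024); q=P[m]
    A=np.c_[q[:,:2]-[.5,.138],np.ones(len(q))]; print(n,len(q),'plane',np.linalg.lstsq(A,q[:,2],rcond=None)[0],np.median(q[:,2]))
c=dict(np.load('top4.npz'));cv2.imwrite('pics/t4.png',cv2.resize(c['pixels'][145:240,170:290,::-1],(800,600),interpolation=cv2.INTER_CUBIC))
E
```

```text
time_s: 16.5
tcp_pos: [0.4905, 0.1374, 0.0311]
ee_rot: [[1.0, -0.01, 0.014], [-0.01, -1.0, 0.002], [0.014, -0.002, -1.0]]
wrist_force: [-1.2, -0.1, -0.7]
gripper_width: 0.671
gripper_force: 30.0
d [0.0094, -0.0006, 0.0043] r [-0.11, -0.29, -0.07] rows 0.2
side 183 plane [-0.00822517 -0.06420199  0.03493031] 0.03480005422156196
top 209 plane [-0.00843756 -0.00116721  0.03561945] 0.03501384313709899
```

View pics/t4.png

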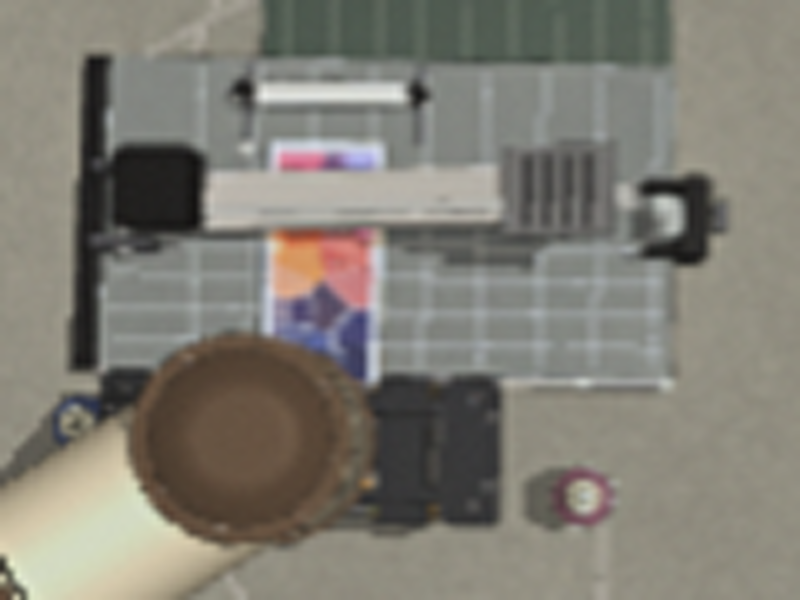

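The strip is under the rail with its end at y≈143, and the gauge face is at y≈103 (about 21 mm further). Its left edge at x≈270 is about 7 mm from the pin side at x≈255, and roughly parallel to the pin line.

```bash
python3 -m handwheel '[[0.5,0.003,0,0.002,0,0,0],[0.5,0.008,0,0.004,0,0,0],[0.5,0.013,0,0.0045,0,-0.4,0],[0.5,0.016,0,0.0047,0,-0.4,0],[0.5,0.016,0,0.0047,0,-0.4,0],[0.5,0.016,0,0.0047,0,-0.4,0]]'; python3 -m handwheel '[[0.5,0,-0.001,0.001,0,0,0],[0.5,0,-0.002,0.001,0,0,0],[0.5,0,-0.003,0.001,0,0,0],[0.5,0,-0.003,0.001,0,0,0]]'
```

```text
time_s: 17.2
tcp_pos: [0.5073, 0.1375, 0.0268]
ee_rot: [[1.0, -0.01, 0.008], [-0.01, -1.0, 0.002], [0.008, -0.002, -1.0]]
wrist_force: [0.7, -0.4, -0.2]
gripper_width: 0.675
gripper_force: 30.0
time_s: 17.6
tcp_pos: [0.5073, 0.1409, 0.026]
ee_rot: [[1.0, -0.009, 0.008], [-0.009, -1.0, 0.002], [0.008, -0.002, -1.0]]
wrist_force: [-0.3, -0.2, 0.3]
gripper_width: 0.677
gripper_force: 30.0
```

```bash
python3 -m handwheel '[[0.5,0,-0.001,0.0005,0,0,0],[0.5,0,-0.001,0.0005,0,0,0]]'; python3 -m handwheel '[[0.5,0,-0.001,0,0,0,0],[0.5,0,-0.001,0,0,0,0]]';python3 -m handwheel '[[0.5,0,-0.001,0,0,0,0],[0.5,0,-0.001,0,0,0,0]]'
```

```text
time_s: 17.8
tcp_pos: [0.5074, 0.1418, 0.0256]
ee_rot: [[1.0, -0.009, 0.008], [-0.009, -1.0, 0.002], [0.008, -0.002, -1.0]]
wrist_force: [-0.9, 0.2, 0.9]
gripper_width: 0.68
gripper_force: 30.0
time_s: 18.0
tcp_pos: [0.5075, 0.1428, 0.0256]
ee_rot: [[1.0, -0.009, 0.008], [-0.009, -1.0, 0.002], [0.008, -0.002, -1.0]]
wrist_force: [-0.6, 0.3, 0.7]
gripper_width: 0.678
gripper_force: 30.0
time_s: 18.2
tcp_pos: [0.5075, 0.1438, 0.0255]
ee_rot: [[1.0, -0.009, 0.008], [-0.009, -1.0, 0.002], [0.008, -0.002, -1.0]]
wrist_force: [-0.4, 0.7, -0.1]
gripper_width: 0.678
gripper_force: 30.0
```

```bash
python3 -m handwheel '[[0.5,0,-0.001,0,0,0,0],[0.5,0,-0.001,0,0,0,0]]'; python3 -m handwheel '[[0.5,0,-0.001,0,0,0,0],[0.5,0,-0.001,0,0,0,0]]';python3 - <<'E'
from h import *
c=cap('top');P=pts(c);im=c['pixels'];hsv=cv2.cvtColor(im,cv2.COLOR_RGB2HSV)
g=im.max(-1).astype(int)
# columns of strip's left edge and pins per row
for v in (167,168,169,184,186,188,190,192): print(v,g[v,200:232].tolist())
E
```

```text
time_s: 18.4
tcp_pos: [0.5074, 0.1448, 0.0255]
ee_rot: [[1.0, -0.009, 0.008], [-0.009, -1.0, 0.002], [0.008, -0.002, -1.0]]
wrist_force: [0.3, 0.1, 1.1]
gripper_width: 0.674
gripper_force: 30.0
time_s: 18.6
tcp_pos: [0.5073, 0.1456, 0.0255]
ee_rot: [[1.0, -0.01, 0.008], [-0.01, -1.0, 0.002], [0.008, -0.002, -1.0]]
wrist_force: [0.1, -0.9, 1.0]
gripper_width: 0.675
gripper_force: 30.0
167 [151, 134, 132, 131, 133, 134, 141, 143, 169, 216, 216, 214, 214, 216, 215, 196, 151, 127, 153, 197, 221, 228, 226, 226, 228, 203, 148, 131, 132, 133, 134, 125]
168 [136, 134, 134, 132, 134, 145, 180, 178, 174, 215, 215, 214, 214, 214, 207, 190, 159, 127, 152, 200, 225, 229, 226, 225, 228, 202, 146, 129, 131, 133, 133, 131]
169 [93, 121, 134, 133, 132, 133, 149, 153, 171, 214, 215, 214, 215, 214, 213, 210, 197, 157, 145, 184, 213, 221, 227, 228, 229, 202, 146, 129, 130, 131, 131, 133]
184 [141, 142, 141, 141, 142, 139, 138, 168, 201, 217, 216, 215, 216, 217, 216, 195, 179, 189, 190, 188, 186, 185, 185, 195, 195, 160, 129, 128, 129, 128, 112, 94]
186 [131, 129, 131, 131, 132, 129, 131, 185, 212, 209, 217, 218, 210, 198, 167, 105, 108, 130, 182, 202, 202, 200, 202, 206, 201, 169, 137, 133, 133, 133, 132, 133]
188 [150, 150, 150, 151, 150, 148, 134, 179, 213, 165, 150, 138, 113, 115, 120, 116, 103, 100, 106, 132, 184, 207, 197, 197, 185, 151, 149, 148, 150, 150, 151, 153]
190 [120, 107, 109, 109, 110, 114, 107, 130, 160, 141, 164, 166, 131, 115, 126, 123, 101, 101, 114, 143, 144, 123, 121, 179, 182, 130, 130, 133, 132, 131, 131, 134]
192 [98, 89, 89, 90, 88, 101, 110, 104, 103, 100, 96, 93, 121, 144, 156, 161, 150, 156, 152, 125, 119, 116, 121, 189, 190, 129, 131, 134, 131, 132, 133, 135]
```

```bash
python3 -m handwheel '[[0.5,0,-0.001,0,0,0,0],[0.5,0,-0.001,0,0,0,0]]'; python3 -m handwheel '[[0.5,0,-0.0005,0,0,0,0],[0.5,0,-0.0005,0,0,0,0]]'
```

```text
time_s: 18.85
tcp_pos: [0.5072, 0.146, 0.0255]
ee_rot: [[1.0, -0.01, 0.007], [-0.01, -1.0, 0.001], [0.007, -0.001, -1.0]]
wrist_force: [0.7, -4.0, 2.1]
gripper_width: 0.675
gripper_force: 30.0
time_s: 19.05
tcp_pos: [0.5071, 0.1462, 0.0254]
ee_rot: [[1.0, -0.01, 0.007], [-0.01, -1.0, 0.001], [0.007, -0.001, -1.0]]
wrist_force: [2.0, -5.9, 1.6]
gripper_width: 0.676
gripper_force: 30.0
```

```bash
python3 - <<'E'
from h import *
s=sensors.sense();print(s['wrist_force'],s['moment'])
E
python3 -m handwheel '[[0.5,0.001,0.0005,0,0,0,0],[0.5,0.002,0.0005,0,0,0,0],[0.5,0.002,0.0005,0,0,0,0]]'; python3 -m handwheel '[[0.5,0.001,0,0,0,0,0],[0.5,0.001,0,0,0,0,0]]'; python3 -m handwheel '[[0.5,0.001,0,0,0,0,0],[0.5,0.001,0,0,0,0,0]]'
```

```text
[ 2.04190323 -5.94129359  1.55689116] [-1.8078777  -0.45433255 -0.30102902]
time_s: 19.35
tcp_pos: [0.5082, 0.1459, 0.0252]
ee_rot: [[1.0, -0.01, 0.005], [-0.01, -1.0, 0.001], [0.005, -0.001, -1.0]]
wrist_force: [-4.1, -4.6, 3.5]
gripper_width: 0.678
gripper_force: 30.0
time_s: 19.55
tcp_pos: [0.5092, 0.1459, 0.0252]
ee_rot: [[1.0, -0.01, 0.005], [-0.01, -1.0, 0.001], [0.005, -0.001, -1.0]]
wrist_force: [-3.4, -4.1, 3.8]
gripper_width: 0.675
gripper_force: 30.0
time_s: 19.75
tcp_pos: [0.5102, 0.1459, 0.0252]
ee_rot: [[1.0, -0.01, 0.005], [-0.01, -1.0, 0.001], [0.005, -0.001, -1.0]]
wrist_force: [-3.3, -3.6, 2.9]
gripper_width: 0.67
gripper_force: 30.0
```

```bash
python3 -m handwheel '[[0.5,0.001,0.0002,0,0,0,0],[0.5,0.001,0.0002,0,0,0,0]]'; python3 -m handwheel '[[0.5,0.001,0,0,0,0,0],[0.5,0.001,0,0,0,0,0]]'; python3 -m handwheel '[[0.5,0.001,0,0,0,0,0],[0.5,0.001,0,0,0,0,0]]'; python3 - <<'E'
from h import *
s=sensors.sense();print(s['wrist_force'],s['moment'])
c=cap('top');g=c['pixels'].max(-1).astype(int)
for v in range(158,172): print(v,g[v,203:232].tolist())
E
```

```text
time_s: 19.95
tcp_pos: [0.5115, 0.1459, 0.0252]
ee_rot: [[1.0, -0.01, 0.006], [-0.01, -1.0, 0.001], [0.006, -0.001, -1.0]]
wrist_force: [-2.9, -4.1, 3.0]
gripper_width: 0.672
gripper_force: 30.0
time_s: 20.15
tcp_pos: [0.5119, 0.1459, 0.0252]
ee_rot: [[1.0, -0.01, 0.005], [-0.01, -1.0, 0.001], [0.005, -0.001, -1.0]]
wrist_force: [-4.6, -2.8, 4.6]
gripper_width: 0.676
gripper_force: 30.0
time_s: 20.35
tcp_pos: [0.512, 0.1458, 0.0252]
ee_rot: [[1.0, -0.01, 0.003], [-0.01, -1.0, 0.0], [0.003, -0.001, -1.0]]
wrist_force: [-7.3, -1.4, 6.8]
gripper_width: 0.674
gripper_force: 30.0
[-7.30844243 -1.42043051  6.83191595] [-0.53713055  2.29490048 -0.20468199]
158 [137, 117, 62, 35, 63, 139, 188, 184, 186, 189, 184, 184, 184, 186, 188, 184, 183, 181, 185, 190, 189, 190, 193, 196, 192, 192, 193, 168, 101]
159 [128, 95, 49, 29, 48, 145, 215, 212, 210, 211, 211, 211, 212, 211, 212, 212, 213, 213, 213, 213, 214, 214, 214, 215, 215, 217, 218, 179, 83]
160 [124, 104, 104, 64, 72, 160, 219, 217, 215, 214, 213, 213, 212, 214, 214, 213, 213, 213, 211, 212, 213, 212, 214, 215, 216, 218, 219, 196, 116]
16
[... 940 characters left out ...]
 214, 214, 216, 211, 179, 135, 153, 202, 226, 229, 226, 225, 228, 203, 147, 131, 132, 134, 134, 126]
168 [132, 133, 147, 180, 183, 178, 214, 215, 214, 214, 214, 216, 218, 211, 176, 153, 179, 193, 215, 226, 227, 230, 200, 146, 130, 132, 132, 132, 130]
169 [133, 131, 132, 147, 159, 175, 214, 215, 214, 214, 216, 216, 218, 218, 199, 172, 170, 170, 176, 213, 229, 226, 193, 145, 128, 131, 131, 131, 132]
170 [129, 131, 126, 123, 133, 173, 216, 216, 214, 214, 215, 215, 216, 219, 213, 201, 189, 181, 188, 201, 226, 219, 185, 145, 129, 131, 131, 131, 131]
171 [132, 133, 131, 129, 136, 176, 215, 216, 201, 180, 179, 181, 189, 200, 201, 199, 193, 173, 161, 165, 174, 178, 165, 145, 134, 136, 137, 137, 146]
```

```bash
python3 -m handwheel '[[0.5,-0.001,0,-0.0005,0,0,0],[0.5,-0.002,0,-0.0005,0,0,0],[0.7,-0.002,0,-0.0005,0,0,0],[1,-0.002,0,-0.0005,0,0,0],[1,-0.002,0,-0.0005,0,0,0],[1,-0.002,0,-0.0005,0,0,0],[1,-0.002,0,-0.0005,0,0,0]]';  python3 -m handwheel '[[1,0,0,-0.02,0,0,0],[1,0,0,-0.05,0,0,0],[1,-0.03,0.01,-0.09,0,0,0],[1,-0.07,0.02,-0.13,0,0,0],[1,-0.11,0.02,-0.15,0,0,0],[1,-0.14,0.02,-0.15,0,0,0],[1,-0.14,0.02,-0.15,0,0,0]]'; cat > chk.py <<'E'
from h import *
import sys
for n in('top','side'):
    c=cap(n);np.savez(n+sys.argv[1]+'.npz',**c);P=pts(c);hsv=cv2.cvtColor(c['pixels'],cv2.COLOR_RGB2HSV)
    q=P[(P[...,0]>.49)&(P[...,0]<.6)&(abs(P[...,1]-.142)<.025)]; A=np.c_[q[:,:2]-[.55,.142],np.ones(len(q))]
    print(n,'plane',np.linalg.lstsq(A,q[:,2],rcond=None)[0])
c=dict(np.load('top%s.npz'%sys.argv[1])); cv2.imwrite('pics/chk%s.png'%sys.argv[1],cv2.resize(c['pixels'][145:240,170:290,::-1],(800,600),interpolation=cv2.INTER_CUBIC))
E
python3 chk.py 5
```

```text
time_s: 21.1
tcp_pos: [0.5133, 0.1473, 0.0264]
ee_rot: [[1.0, -0.009, 0.01], [-0.009, -1.0, 0.003], [0.01, -0.004, -1.0]]
wrist_force: [0.8, -1.1, -0.5]
gripper_width: 0.961
gripper_force: 0.0
time_s: 21.8
tcp_pos: [0.3683, 0.1269, 0.1761]
ee_rot: [[1.0, -0.007, 0.01], [-0.007, -1.0, 0.005], [0.01, -0.005, -1.0]]
wrist_force: [-0.2, 0.3, 0.1]
gripper_width: 1.0
gripper_force: 0.0
top plane [-0.00640227 -0.00253066  0.0288773 ]
side plane [ 0.07776773 -0.20493036  0.02731426]
```

View pics/chk5.png

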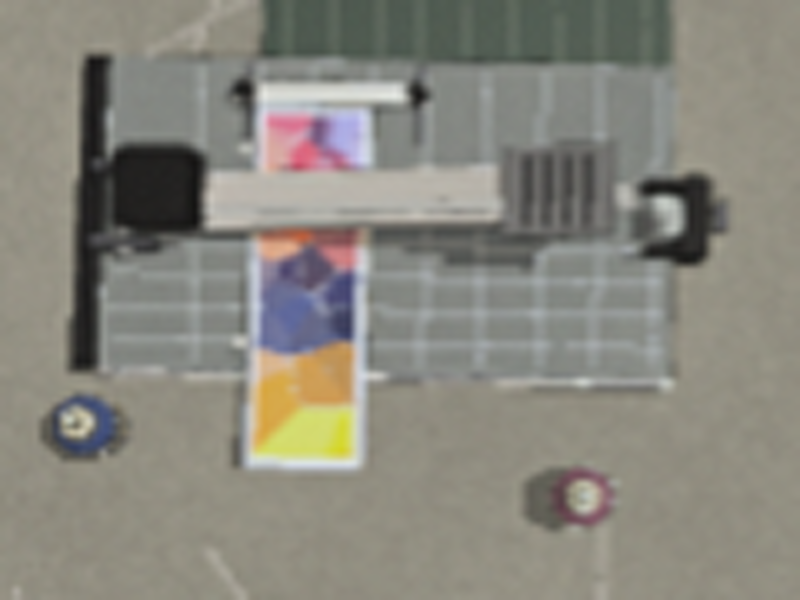

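The strip lies through the rail. Its left edge at x≈250–258 is against both pins at (240,343) and (247,147), and its end at y≈107 is at the gauge bar.

```bash
python3 - <<'E'
from h import *
c=dict(np.load('top5.npz'));g=c['pixels'].astype(float).max(-1)
def edge(row,a,b):
    p=np.interp(np.arange(a,b,.05),np.arange(512),g[row]); d=np.gradient(cv2.GaussianBlur(p.reshape(1,-1),(0,0),8)[0]); return a+.05*np.argmax(d),a+.05*np.argmin(d)
L=[];R=[]
for v in list(range(164,167))+list(range(183,196))+list(range(201,216)):
    e,_=edge(v,202,216); _,f=edge(v,218,232); L.append((e,v));R.append((f,v))
for nm,E in(('L',L),('R',R)):
    w=ray(c,E,.028); p=np.polyfit(w[:,0],w[:,1],1); r=w[:,1]-np.polyval(p,w[:,0]); ok=abs(r)<.002; p=np.polyfit(w[ok,0],w[ok,1],1)
    print(nm,'yaw',np.degrees(p[0]),'y@.55',np.polyval(p,.55),'y@.656',np.polyval(p,.656),ok.sum(),len(ok))
print('pins y .1774@.5505 .1766@.6567 -> -y sides .1734 .1726')
# end edges along columns
for u in range(211,225,2):
    p=g[155:164,u];q=g[210:224,u]; print(u,p.astype(int),'front end row',210+np.argmin(np.diff(q))+.5)
print(ray(c,[(218,219)],.028),ray(c,[(218,161)],.03))
E
```

```text
L yaw 0.14334618320194945 y@.55 0.17456469552007384 y@.656 0.1748298929839802 30 31
R yaw -0.004124441245571209 y@.55 0.11319533478032846 y@.656 0.1131877043618972 30 31
pins y .1774@.5505 .1766@.6567 -> -y sides .1734 .1726
211 [139 135 132 187 213 215 200 205 216] front end row 218.5
213 [142 136 128 186 214 215 200 205 216] front end row 218.5
215 [142 136 128 185 213 214 189 200 218] front end row 218.5
217 [154 150 139 188 214 214 180 202 170] front end row 218.5
219 [149 136 120 184 216 214 166 200 200] front end row 218.5
221 [143 134 124 187 216 213 166 204 230] front end row 218.5
223 [133 134 135 192 216 213 166 205 230] front end row 218.5
[[0.48070654 0.13414934 0.028     ]] [[0.68218687 0.13858987 0.03      ]]
```

```bash
python3 - <<'E'
from h import *
R=rot(-.5); go([.6215,.012,.19],R); go([.6215,.012,.142],R,R,[.6215,.012,.19])
c=dict(np.load('top5.npz'));P=pts(c)
for n in('top5','side2'):
    P=pts(dict(np.load(n+'.npz'))); q=P[(P[...,2]>.125)&(P[...,2]<.15)&(abs(P[...,0]-.62)<.04)&(abs(P[...,1]-.015)<.045)]; print(n,len(q),q.min(0),q.max(0),q.mean(0))
E
```

```text
d [0.2513, 0.114, -0.0121] r [-0.25, -0.6, 0.06] rows 5.5
d [0.0, 0.0, 0.048] r [0.0, 0.0, 0.0] rows 1.0
top5 236 [ 0.60003508 -0.01516784  0.12520312] [0.64416081 0.04305362 0.14927182] [0.62170435 0.01700937 0.13807636]
side2 229 [ 0.59595358 -0.01050448  0.12531677] [0.64147546 0.04219646 0.14541403] [0.61841733 0.01621896 0.13625238]
```

```bash
python3 -m handwheel '[[0,0.02,0.01,-0.02,0,0,0],[0,0.06,0.03,-0.02,0,-0.3,0],[0,0.1,0.05,-0.018,0,-0.6,0],[0,0.14,0.07,-0.016,0,-0.6,0],[0,0.18,0.09,-0.014,0,-0.6,0],[0,0.22,0.105,-0.013,0,-0.6,0],[0,0.25,0.114,-0.012,0,-0.6,0],[0,0.25,0.114,-0.012,0,-0.6,0]]'; python3 -m handwheel '[[0,0,0,0,0,0,0],[0,0,0,0,0,0,0]]'; python3 - <<'E'
from h import *
print(np.round(sensors.sense()['joints'],1));R=rot(-.5); go([.6205,.012,.142],R)
E
```

```text
time_s: 22.7
tcp_pos: [0.624, 0.009, 0.1857]
ee_rot: [[1.0, -0.013, -0.004], [-0.013, -1.0, 0.001], [-0.004, -0.001, -1.0]]
wrist_force: [-1.0, 0.7, 0.2]
gripper_width: 0.356
gripper_force: 0.0
time_s: 22.9
tcp_pos: [0.6196, 0.011, 0.1879]
ee_rot: [[1.0, -0.009, -0.004], [-0.009, -1.0, 0.002], [-0.004, -0.002, -1.0]]
wrist_force: [-0.6, 0.1, -0.4]
gripper_width: 0.173
gripper_force: 0.0
[ 15.9  23.1  -3.   -0.2 -64.1  73.7]
d [0.0011, -0.0009, 0.0459] r [-0.12, 0.22, -0.03] rows 0.9
```

```bash
python3 -m handwheel '[[0,0.001,-0.001,0.02,0,0,0],[0,0.001,-0.001,0.035,0,0,0],[0,0.001,0,0.046,0,0,0],[0,0.001,0.002,0.054,0,0,0],[0,0.001,0.004,0.062,0,0,0],[0,0.001,0.006,0.07,0,0,0],[0,0.001,0.009,0.079,0,0,0],[0,0.001,0.011,0.088,0,0,0]]'; python3 -m handwheel '[[0,0,0.001,0.009,0,0,0],[0,0,0.002,0.018,0,0,0],[0,0,0.003,0.026,0,0,0],[0,0,0.004,0.033,0,0,0],[0,0,0.005,0.038,0,0,0],[0,0,0.005,0.041,0,0,0],[0,0,0.005,0.041,0,0,0]]'
```

```text
time_s: 23.7
tcp_pos: [0.6209, -0.0004, 0.1006]
ee_rot: [[1.0, -0.009, -0.001], [-0.009, -1.0, 0.002], [-0.001, -0.002, -1.0]]
wrist_force: [-0.5, -2.3, 4.4]
gripper_width: 0.007
gripper_force: 2.0
time_s: 24.4
tcp_pos: [0.6211, -0.0053, 0.0598]
ee_rot: [[1.0, -0.009, -0.001], [-0.009, -1.0, 0.001], [-0.001, -0.001, -1.0]]
wrist_force: [-0.7, -3.7, 8.2]
gripper_width: 0.001
gripper_force: 4.1
```

```bash
python3 -m handwheel '[[0,0,0,0.002,0,0,0],[0,0,0,0.003,0,0,0],[0,0,0,0.003,0,0,0]]'; python3 -m handwheel '[[0,0,0,0.002,0,0,0],[0,0,0,0.002,0,0,0]]'
```

```text
time_s: 24.7
tcp_pos: [0.6211, -0.0054, 0.0584]
ee_rot: [[1.0, -0.009, -0.001], [-0.009, -1.0, 0.001], [-0.001, -0.001, -1.0]]
wrist_force: [-2.5, -4.5, 12.4]
gripper_width: 0.002
gripper_force: 6.5
time_s: 24.9
tcp_pos: [0.6211, -0.0054, 0.0578]
ee_rot: [[1.0, -0.008, -0.001], [-0.008, -1.0, 0.001], [-0.001, -0.001, -1.0]]
wrist_force: [-6.2, -4.3, 18.4]
gripper_width: 0.007
gripper_force: 9.7
```

```bash
python3 -m handwheel '[[0,0,0,0.001,0,0,0],[0,0,0,0.001,0,0,0]]'; python3 -m handwheel '[[0,0,0,-0.003,0,0,0],[0,0,0,-0.007,0,0,0],[0,0,0,-0.01,0,0,0],[0,0,0,-0.012,0,0,0],[0,0,0,-0.012,0,0,0]]'; python3 -m handwheel '[[0,0,0,-0.03,0,0,0],[0,0,0,-0.06,0,0,0],[0,0,0,-0.09,0,0,0],[0,-0.04,0,-0.11,0,0,0],[0,-0.08,0,-0.11,0,0,0],[0,-0.12,0,-0.11,0,0,0],[0,-0.16,0,-0.11,0,0,0],[0,-0.2,0,-0.11,0,0,0]]'; python3 chk.py 6; python3 - <<'E'
from h import *
for n in('top6','side6'):
    P=pts(dict(np.load(n+'.npz'))); q=P[(P[...,2]>.04)&(P[...,2]<.15)&(abs(P[...,0]-.62)<.015)&(abs(P[...,1]+.005)<.015)]; print(n,'pad z',np.median(q[:,2]))
    q=P[(np.hypot(P[...,0]-.387,P[...,1]-.331)<.03)&(P[...,2]>.06)&(P[...,2]<.12)]; print('bottle',q.mean(0),q[:,2].max())
c=dict(np.load('side6.npz'));cv2.imwrite('pics/side6.png',cv2.resize(c['pixels'][100:384,150:500,::-1],(739,600),interpolation=cv2.INTER_CUBIC))
E
```

```text
time_s: 25.1
tcp_pos: [0.6211, -0.0055, 0.0575]
ee_rot: [[1.0, -0.008, -0.0], [-0.008, -1.0, 0.001], [-0.0, -0.001, -1.0]]
wrist_force: [-7.0, -3.0, 22.0]
gripper_width: 0.008
gripper_force: 11.3
time_s: 25.6
tcp_pos: [0.6201, -0.0043, 0.0647]
ee_rot: [[1.0, -0.009, -0.003], [-0.009, -1.0, 0.003], [-0.003, -0.003, -1.0]]
wrist_force: [0.6, 1.4, 0.0]
gripper_width: -0.001
gripper_force: 0.0
time_s: 26.4
tcp_pos: [0.4188, -0.003, 0.1752]
ee_rot: [[1.0, -0.01, -0.004], [-0.01, -1.0, 0.002], [-0.004, -0.002, -1.0]]
wrist_force: [1.3, 1.1, -0.1]
gripper_width: 0.006
gripper_force: 0.0
top plane [ 0.00094674 -0.01434786  0.02912542]
side plane [ 0.08037749 -0.19996994  0.02731448]
top6 pad z 0.0618819534631998
bottle [0.39105905 0.32808931 0.07332812] 0.09321190707645455
side6 pad z 0.061316614702445815
bottle [0.38798129 0.33432603 0.07262624] 0.09094620905445427
```

View pics/chk6.png

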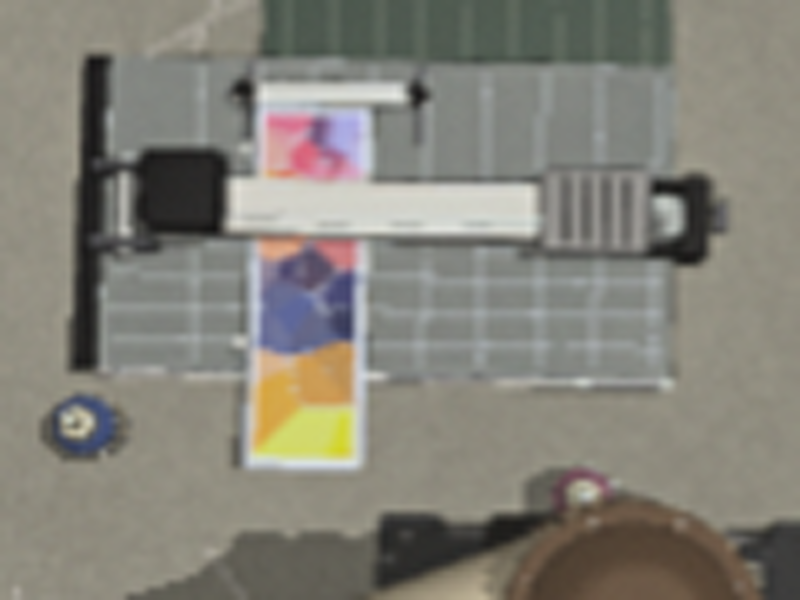

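The rail is level in the catch: the pad is at (597,210) at z≈0.0615 m, as expected at 0.32 rad. The strip still lies against both pins and the gauge, and the bottle stands upright on the table.

```bash
python3 -m handwheel '[[0,0,0,0,0,0,0],[0,0,0,0,0,0,0],[0,0,0,0,0,0,0]]'; python3 -c "
from station import workorder; print(workorder.finish_job())"
```

```text
time_s: 26.8
tcp_pos: [0.4217, -0.0028, 0.1758]
ee_rot: [[1.0, -0.01, -0.003], [-0.01, -1.0, 0.002], [-0.003, -0.002, -1.0]]
wrist_force: [0.1, -0.3, -0.2]
gripper_width: 0.003
gripper_force: 0.0
the job is handed in; nothing more can be done
None
```

The job is handed in at 26.8 s, with no verdict printed: the bottle stands upright on the table, the strip lies against both pins and the gauge bar, and the rail is held down by its catch.

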